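# Try out a slip box's folding lid stay

### The arm

A 6-joint arm with a two-finger parallel gripper is mounted at the origin on the work surface. World frame = base frame: x ahead of the robot, y to its left, z up, the work surface at z = 0. Lengths are in mm, angles in rad, forces in N, time in s.
With the tool pointing down it reaches from about 250 to 800 mm from the base axis. Payload 8.5 kg.
Tool frame: the origin (TCP) lies at the very end of the fingers, on their centre line; the grasp point (between the pads) lies 19 mm behind it; z points along the fingers, y is the line along which they close (so a half turn about z gives the same grasp; the last joint's range is limited). The gripper opens to 85 mm and grips with 20 to 120 N. Pads are 22 mm wide; open, the fingers measure 114 mm over their backs; the gripper's body (76 mm by 85 mm) begins 54 mm behind the grasp point. The pads swing forward as they close: fully open they stand 13 mm farther back than shut.
Start: joints at [-1.336, 0.238, -0.013, 1.319, 0, 1.571], TCP at [122.128, -510.55, 211.276] pointing down, gripper open.
Joint ranges: [-2.66, 2.66], [-1.03, 1.9], [-1.14, 1.46], [-1.82, 2.27], [-1.45, 1.34], [-3.14, 3.14]. Speed limits (rad/s): [2.22, 2.22, 2.79, 3.14, 3.14, 3.14].

### API

Orientations are given as a rotation vector (axis times angle).
In Python, from workcell import robot gives the robot as it stands. The module is installed in compiled form; this text tells all that it offers.
- The arm moves only by the tool carry_out, never from a script. Its arguments are lists of equal length, an entry for each row: "linear": the shift along the tool's x, y, z in mm, a list of three; "turn": the turn about the tool's z in degrees. In form: {"linear": [[tx, ty, tz], ...], "turn": [turn, ...]}. A call has 1 to 12 rows; each row shifts and turns the commanded pose from where the row before left it, along the tool's axes as they then stand; what a row does not reach is not made up. A row lasts 1/12 s, in which the tool goes at most 41.7 mm and 7.16 degrees, less where a joint would pass 70% of its speed; a pose out of reach is approached as far as the arm can. A call is refused whole if a number of a shift passes 41.7 or a number of a turn 7.16, either way. A call with a gripper value outside its range is refused whole. "claw" is the gripper command: -1 is fully open, 1 is shut, values between are in proportion, set as the call begins (left out, the last holds). The fingers move at their own pace and stop on an object; "newtons" is the grip in N (left out, the last holds). Time passes only in rows, so rows that do not move let the fingers close. It gives the time, the measured TCP pose, the force, the opening and the grip force at its end, in the units of the state.
- robot.read_state(): the state, without advancing time (a new reading comes with each control period).
- robot.get_image(name): name is "scene" or "top" or "wrist"; returns a dict with "frame" (400x640x3 uint8, blue, green, red), "fx", "fy", "cx", "cy" (pixels), "R" (3x3) and "t" (3): a world point X has camera coordinates R X + t; the wrist camera has in their place "mount" (4x4, takes a point from camera to tool coordinates, whose origin is the TCP and whose axes are the flange's). Camera axes: x right, y down, z forward; pixel columns grow to the right and rows downward; lengths in mm; the calibration is good to about 2 mm. A picture is of the moment at which its call begins: read the wrist's pose just before it. There is no depth.
- robot.finish_job(): hands the job in; it is judged then, once.
The state is a dict: "clock": time; "joint_positions": joint angles; "qd": joint speeds; "tau": joint torques, N m; "eef_pos": TCP position; "tcp_rot": TCP orientation; "force": force on the tool from outside, world axes, zero at the start; "wrist_torque": the same for the moment, N m; "opening": opening from 0.0 (shut) to 1.0 (fully open); "finger_force": force on a finger pad.
Only numpy, scipy, OpenCV 4.12 (cv2) and the standard library are available. Lean on these libraries where they do the work, as an engineer would, in place of code of your own. Each camera call takes 0.05 s, during which the arm holds its last target. There are 200 camera calls.

### The job

The wooden slip box with the folding steel stay on its side is back from repair: try out its stay. Raise its lid until the stay snaps straight and holds the lid up by itself with nothing touching the box, then break the stay's knee and let the lid down gently until it is fully shut. Leave the lid of the plain box beside it closed.

Things in the scene. Friction and masses are not known exactly. Their poses are not given: they have to be found in the camera images.
- stay_box: Brown wooden box, fixed to the counter, with the folding steel stay on its left side seen from the knob: 180 deep, 200 wide (y), 110 high. Origin: centre of its underside; x points from the knob side to the hinge side, y to the stay's side, z up. The lid, a board 180 x 200 x 10 of 0.4 to 0.6 kg, lies on the rim; hinge line: the rim's rear edge, 90 behind the centre, 110 up.
- lid (a joint): Opening of that box's lid (rad): 0 shut, grows as its front edge rises; the stay stops it at 1.05 (60 degrees) and locked holds it at about 1.04. A hinge damper (0.5 N m per rad/s) slows it: below about 0.95 rad, let go, it sinks shut by itself in 1.5 to 4 s; in the last 1.5 degrees before 60 the stay's spring draws it up and locks.
- knee (a joint): Unfolding of the stay's knee (rad): 0 folded (lid shut), 2.38 straight, 2.52 locked, just past straight on its stop, held there by a spring and the lid's weight. Two flat links 75 long; the lower pivots on the box 150 before the hinge line, 20 below the rim. A few N on the knee's bar, down and towards the hinge side at about 45 degrees, through 40 mm, break it; then the lid sinks.
- lid_knob (a point): Centre of the black knob of that lid: a lying cylinder, 24 long and 24 in diameter, parallel to the hinge, on a stem 45 before the lid's front edge; 225 from the hinge line and (lid shut) 5 above it, 115 above the counter. y is parallel to the hinge, towards the stay; with the lid shut x points level to the hinge, z up; axes turn with the lid. It can turn in fingers pinching its flat ends.
- knee_bar (a point): Point to press, on the axis of the dark steel bar of the stay's knee: round, 14 in diameter, parallel to the hinge, sticking out from 4 to 80 off the box's side; this point is 62 off it. Lid shut: 40 above the counter, 94 before the hinge line; stay locked: about 149 up and 100 before it. Axes turn with the stay's upper link.
- plain_lid (a joint): Opening (rad) of the lid of the plain box beside it: same box, lid and knob, but no stay on its side; 0 shut. The two boxes stand side by side, either way round.

How it is judged:
By the outcome, as a careful person would: the job done as asked, in the order asked, and still so for the second after the job is handed in, with the robot touching nothing.
It also fails if it takes over 48 s, if anything falls off the work surface, if the arm or the gripper's body presses on something with over 40 N, if the wrist force passes 120 N, or if a joint passes its speed limit or range.

## Working session

There is one attempt and no reset: what is moved stays moved. The work goes in short steps, Python scripts to look and compute and a tool call to move; the robot and the scene stay as the last step left them, time stands still between calls to the robot, and variables do not carry over. Pictures are saved under pics/ and viewed, at most 10 in all, crops included, and the job is handed in when it is done.

Besides the shell and the picture viewer there is one more tool, called after "Emit:" as a command line: name --pt "numbers of a row" for each row, then --argument value for the rest. carry_out: Moves the arm, as the interface text tells. Its arguments: {"type":"object","properties":{"linear":{"type":"array"},"turn":{"type":"array"},"claw":{"type":"number"},"newtons":{"type":"number"}},"required":["linear","turn"]}

```bash
mkdir -p pics; python3 - <<'E'
from workcell import robot
import cv2
for n in("scene","top"):
    i=robot.get_image(n); cv2.imwrite(f"pics/{n}0.png",i["frame"]); print(n,i["fx"],i["cx"],i["cy"],i["R"],i["t"])
s=robot.read_state(); print(s)
E
```

```text
scene 383.3628531223444 319.65191303440787 199.9872501383466 [[ 0.57256209  0.81982131  0.00810376]
 [ 0.64861011 -0.44689834 -0.61610616]
 [-0.5014754   0.35801521 -0.78762144]] [-336.30301237 -264.90808593 1151.57475724]
top 369.26117594419475 313.4689558814457 202.41663841490296 [[ 0.00354271 -0.99988332  0.01485922]
 [-0.99400704 -0.00514464 -0.10919494]
 [ 0.10925864 -0.01438333 -0.99390929]] [  24.66662899  546.62733518 1021.41781343]
{'clock': 0.1, 'joint_positions': array([-1.33602218e+00,  2.38721475e-01, -1.41946466e-02,  1.31918649e+00,
        1.75401233e-05,  1.57076591e+00]), 'qd': array([-6.65440030e-04, -9.91084255e-05,  3.36997188e-03, -1.27841511e-03,
       -1.05431659e-03, -4.25037103e-05]), 'tau': array([ 2.60123830e-03, -5.39717853e+01,  3.46998811e+01,  1.34606205e-02,
        1.76330304e-04,  6.08982390e-06]), 'eef_pos': array([ 122.0381212 , -510.20034898,  210.73194816]), 'tcp_rot': array([-3.11867635e+00, -3.67831227e-01,  2.12833394e-04]), 'force': array([-0.15237995, -0.70251743, -0.11790002]), 'wrist_torque': array([-0.00804901,  0.01651897, -0.01786479]), 'finger_force': 0.0, 'opening': 0.9990680533563852}
```

View pics/scene0.png

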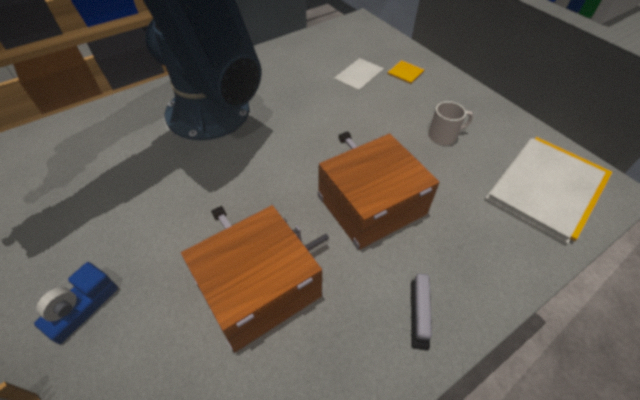

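View pics/top0.png

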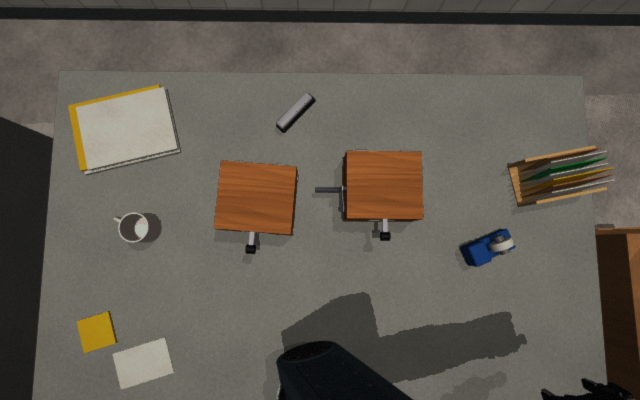

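The stay box is the right-hand one in the top view: lid about (345-423, 150-220), knob (384,237), knee bar (316-343,190). In the scene view the bar is at (318,240). The plain box is on the robot's left.

```bash
cat > h.py <<'E'
from workcell import robot
import numpy as np, cv2
from scipy.spatial.transform import Rotation as Ro
def ray(i,px,z):
    d=i["R"].T@np.array([(px[0]-i["cx"])/i["fx"],(px[1]-i["cy"])/i["fy"],1]); o=-i["R"].T@i["t"]
    return o+d*(z-o[2])/d[2]
def tool():
    s=robot.read_state(); return s,Ro.from_rotvec(s["tcp_rot"]).as_matrix()
E
python3 - <<'E'
from h import *
i=robot.get_image("top"); f=i["frame"]; h=cv2.cvtColor(f,cv2.COLOR_BGR2HSV)
m=cv2.inRange(h,(3,120,90),(18,255,255)); m[:,:200]=0; m[:,450:]=0
for c in cv2.findContours(m,0,2)[0]:
    if cv2.contourArea(c)<1000: continue
    b=cv2.boxPoints(cv2.minAreaRect(c)); P=np.array([ray(i,p,120) for p in b])
    print(b.round(1).tolist(),P.round(1).tolist(),P.mean(0).round(1))
k=cv2.inRange(f,(0,0,0),(32,32,32))
for x0,x1,y0,y1 in((374,396,228,246),(240,262,238,256)):
    yy,xx=np.nonzero(k[y0:y1,x0:x1]); p=(xx.mean()+x0,yy.mean()+y0); print("knob",p,len(xx),ray(i,p,115).round(1))
print("bar",[ray(i,p,40).round(1) for p in((316,190),(343,190))])
E
```

```text
[[213.39999389648438, 228.0], [219.10000610351562, 159.6999969482422], [296.1000061035156, 166.10000610351562], [290.3999938964844, 234.39999389648438]] [[469.2, 285.4, 120.0], [648.1, 276.4, 120.0], [632.4, 74.4, 120.0], [453.6, 87.5, 120.0]] [550.8 180.9 120. ]
[[347.0, 151.0], [422.0, 151.0], [422.0, 218.0], [347.0, 218.0]] [[673.9, -59.9, 120.0], [675.3, -259.1, 120.0], [497.3, -254.0, 120.0], [496.4, -58.7, 120.0]] [ 585.7 -157.9  120. ]
knob (np.float64(384.4852941176471), np.float64(235.73529411764707)) 68 [ 451.1 -156.4  115. ]
knob (np.float64(250.42465753424656), np.float64(248.75342465753425)) 73 [416.4 190.  115. ]
bar [array([580.8,  20.2,  40. ]), array([581.2, -56.3,  40. ])]
```

Emit:
carry_out --pt "0 0 0" --pt "0 0 0" --pt "27 -29 0" --pt "30 -32 0" --pt "30 -32 0" --pt "30 -32 0" --pt "30 -32 0" --pt "30 -32 0" --pt "30 -32 0" --pt "30 -32 0" --pt "30 -32 0" --pt "30 -32 0" --turn '[6.8,6.7,0,0,0,0,0,0,0,0,0,0]' --claw -0.2

```text
clock: 1.15
eef_pos: [406.8, -206.3, 211.4]
tcp_rot: [3.142, -0.001, 0.0]
force: [0.8, -1.8, 0.5]
opening: 0.597
finger_force: 0.0
```

```bash
python3 - <<'E'
from h import *
s,T=tool(); i=robot.get_image("wrist"); cv2.imwrite("pics/w1.png",i["frame"])
print(s["clock"],s["eef_pos"],T.round(4),s["opening"],i["mount"],i["fx"],i["cx"],i["cy"])
E
```

```text
1.15 [ 406.77906703 -206.32166426  211.38520967] [[ 1.e+00 -8.e-04  2.e-04]
 [-8.e-04 -1.e+00 -1.e-04]
 [ 2.e-04  1.e-04 -1.e+00]] 0.5969623507054452 [[ 6.48149663e-04 -9.65970176e-01 -2.58652661e-01  6.48343216e+01]
 [ 9.99999682e-01  7.46278453e-04 -2.81200555e-04 -8.54112100e-01]
 [ 4.64658258e-04 -2.58652397e-01  9.65970352e-01 -1.62604568e+02]
 [ 0.00000000e+00  0.00000000e+00  0.00000000e+00  1.00000000e+00]] 323.55391946653884 320.33912873362914 201.02816115787772
```

View pics/w1.png

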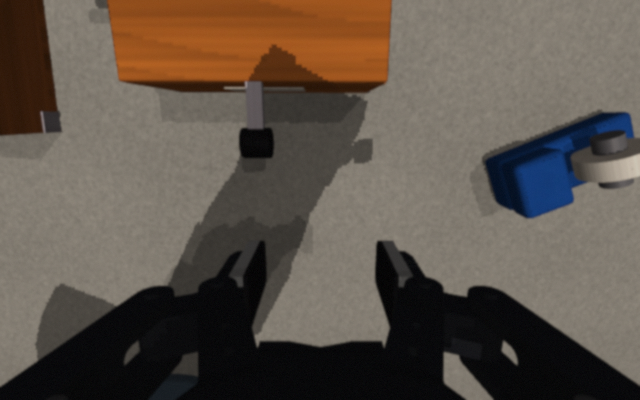

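The wrist view shows the black knob at about (256,143), its stem above it, and the lid's front corners at (119,82) and (388,82).

```bash
cat >> h.py <<'E'
def wray(i,s,T,px,z):
    M=i["mount"]; d=T@M[:3,:3]@np.array([(px[0]-i["cx"])/i["fx"],(px[1]-i["cy"])/i["fy"],1]); o=s["eef_pos"]+T@M[:3,3]
    return o+d*(z-o[2])/d[2]
E
python3 - <<'E'
from h import *
s,T=tool(); i=robot.get_image("wrist")
print(wray(i,s,T,(256,143),115),wray(i,s,T,(119,81),120),wray(i,s,T,(388,82),120),wray(i,s,T,(254,85),115))
E
```

```text
[ 454.34146023 -149.59852564  115.        ] [499.66453139 -51.20071823 120.        ] [ 499.73898913 -250.342786    120.        ] [ 497.67963615 -150.11298689  115.        ]
```

Emit:
carry_out --pt "23 -27 0" --pt "23 -28 0" --pt "0 0 25" --pt "0 0 30" --pt "0 0 30" --pt "0 0 20" --pt "0 0 8" --pt "0 0 0" --turn '[0,0,0,0,0,0,0,0]'

```text
clock: 1.92
eef_pos: [450.4, -153.1, 96.7]
tcp_rot: [-3.14, 0.002, 0.006]
force: [-1.0, 0.9, -0.1]
opening: 0.599
finger_force: 0.0
```

```bash
python3 - <<'E'
from h import *
i=robot.get_image("wrist"); cv2.imwrite("pics/w2.png",i["frame"])
E
```

```text
(no output)
```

View pics/w2.png

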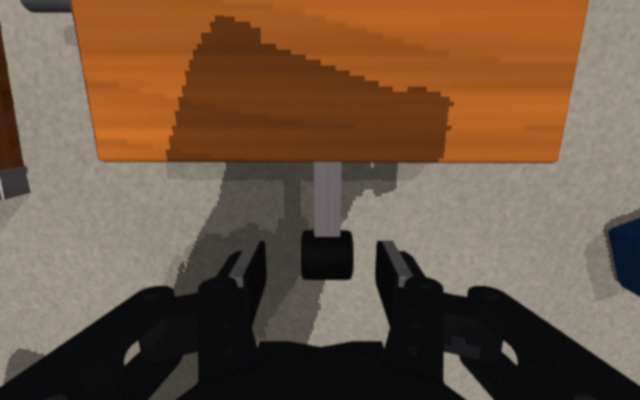

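Knob at (327,255), between the fingers (gap centre ~321): shift 2 mm and close.

Emit:
carry_out --pt "0 2 0" --pt "0 0 0" --pt "0 0 0" --pt "0 0 0" --pt "0 0 0" --pt "0 0 0" --turn '[0,0,0,0,0,0]' --claw 1 --newtons 30

```text
clock: 2.47
eef_pos: [452.9, -156.0, 99.8]
tcp_rot: [3.14, -0.002, 0.004]
force: [-1.2, -1.2, 7.2]
opening: 0.268
finger_force: 30.1
```

```bash
python3 - <<'E'
import numpy as np
th=np.append(np.linspace(0,1.0,21),[1.02,1.035,1.05])
a=th+.0222
x=-225*np.cos(a); z=225*np.sin(a)
print(np.c_[th[1:],np.diff(x),np.diff(z),x[1:]-x[0],z[1:]-z[0]].round(2))
E
```

```text
[[5.0000e-02 5.3000e-01 1.1240e+01 5.3000e-01 1.1240e+01]
 [1.0000e-01 1.0900e+00 1.1200e+01 1.6200e+00 2.2430e+01]
 [1.5000e-01 1.6500e+00 1.1130e+01 3.2700e+00 3.3560e+01]
 [2.0000e-01 2.2000e+00 1.1030e+01 5.4800e+00 4.4590e+01]
 [2.5000e-01 2.7500e+00 1.0910e+01 8.2300e+00 5.5500e+01]
 [3.0000e-01 3.2900e+00 1.0760e+01 1.1520e+01 6.6250e+01]
 [3.5000e-01 3.8300e+00 1.0580e+01 1.5350e+01 7.6830e+01]
 [4.0000e-01 4.3500e+00 1.0370e+01 1.9700e+01 8.7200e+01]
 [4.5000e-01 4.8600e+00 1.0140e+01 2.4570e+01 9.7350e+01]
 [5.0000e-01 5.3700e+00 9.8900e+00 2.9930e+01 1.0723e+02]
 [5.5000e-01 5.8500e+00 9.6100e+00 3.5780e+01 1.1684e+02]
 [6.0000e-01 6.3300e+00 9.3000e+00 4.2110e+01 1.2614e+02]
 [6.5000e-01 6.7800e+00 8.9700e+00 4.8890e+01 1.3511e+02]
 [7.0000e-01 7.2200e+00 8.6200e+00 5.6120e+01 1.4374e+02]
 [7.5000e-01 7.6400e+00 8.2500e+00 6.3760e+01 1.5199e+02]
 [8.0000e-01 8.0500e+00 7.8600e+00 7.1810e+01 1.5985e+02]
 [8.5000e-01 8.4300e+00 7.4500e+00 8.0240e+01 1.6730e+02]
 [9.0000e-01 8.7900e+00 7.0200e+00 8.9030e+01 1.7432e+02]
 [9.5000e-01 9.1300e+00 6.5700e+00 9.8160e+01 1.8088e+02]
 [1.0000e+00 9.4500e+00 6.1000e+00 1.0761e+02 1.8699e+02]
 [1.0200e+00 3.8600e+00 2.3100e+00 1.1147e+02 1.8930e+02]
 [1.0300e+00 2.9300e+00 1.6800e+00 1.1440e+02 1.9098e+02]
 [1.0500e+00 2.9500e+00 1.6400e+00 1.1735e+02 1.9261e+02]]
```

Emit:
carry_out --pt "0.5 0 -11.2" --pt "1.1 0 -11.2" --pt "1.6 0 -11.1" --pt "2.2 0 -11" --pt "2.8 0 -10.9" --pt "3.3 0 -10.8" --pt "3.8 0 -10.6" --pt "4.4 0 -10.4" --pt "4.9 0 -10.1" --pt "5.4 0 -9.9" --pt "5.8 0 -9.6" --pt "6.3 0 -9.3" --turn '[0,0,0,0,0,0,0,0,0,0,0,0]'

```text
clock: 3.47
eef_pos: [495.1, -156.1, 225.3]
tcp_rot: [3.14, -0.002, 0.003]
force: [4.4, -3.9, -7.1]
opening: 0.268
finger_force: 29.8
```

Emit:
carry_out --pt "6.8 0 -9" --pt "7.2 0 -8.6" --pt "7.6 0 -8.2" --pt "8 0 -7.9" --pt "8.4 0 -7.4" --pt "8.8 0 -7" --pt "9.1 0 -6.6" --pt "4.7 0 -3.1" --pt "4.7 0 -3" --pt "0 0 0" --pt "0 0 0" --turn '[0,0,0,0,0,0,0,0,0,0,0]'

```text
clock: 4.38
eef_pos: [559.7, -156.3, 285.4]
tcp_rot: [3.14, -0.002, 0.001]
force: [1.4, -5.8, -3.4]
opening: 0.257
finger_force: 29.7
```

Emit:
carry_out --pt "3.9 0 -2.3" --pt "2.9 0 -1.7" --pt "2.5 0 -1.4" --pt "0 0 0" --pt "0 0 0" --pt "0 0 0" --turn '[0,0,0,0,0,0]'

```text
clock: 4.88
eef_pos: [568.8, -156.4, 290.8]
tcp_rot: [3.14, -0.002, 0.001]
force: [1.8, -5.5, -4.0]
opening: 0.257
finger_force: 29.8
```

```bash
python3 - <<'E'
from h import *
i=robot.get_image("scene"); f=i["frame"][150:340,150:430]; cv2.imwrite("pics/s2.png",cv2.resize(f,None,fx=2.8,fy=2.8))
E
```

```text
(no output)
```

View pics/s2.png

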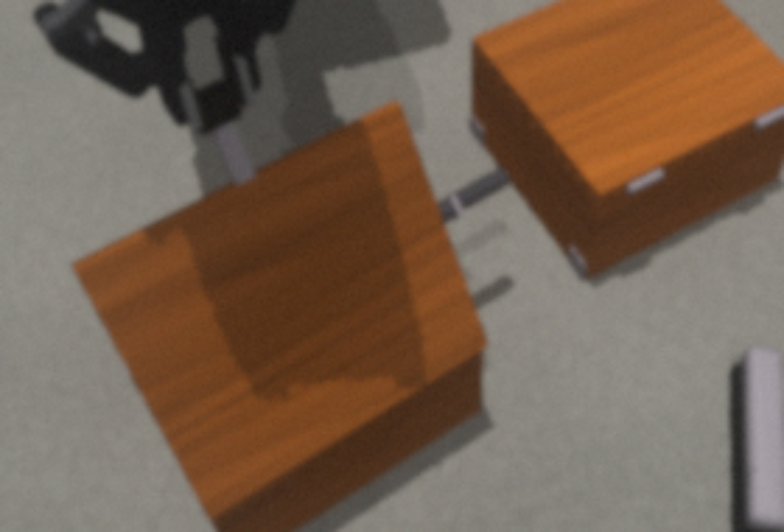

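The lid is near 60° with the knee bar raised (crop about (475,192)). I'll push against the stop gently to be sure of the lock.

Emit:
carry_out --pt "1.7 0 -1" --pt "1.7 0 -1" --pt "0 0 0" --pt "0 0 0" --pt "0 0 0" --turn '[0,0,0,0,0]'

```text
clock: 5.35
eef_pos: [572.3, -156.4, 292.7]
tcp_rot: [3.14, -0.002, 0.001]
force: [1.9, -5.3, -3.3]
opening: 0.257
finger_force: 29.8
```

Emit:
carry_out --pt "1.7 0 -1" --pt "1.7 0 -1" --pt "1.7 0 -1" --pt "0 0 0" --pt "0 0 0" --pt "0 0 0" --turn '[0,0,0,0,0,0]'

```text
clock: 5.85
eef_pos: [576.1, -156.3, 294.8]
tcp_rot: [3.14, -0.003, -0.004]
force: [-1.8, -5.5, -8.9]
opening: 0.253
finger_force: 30.3
```

Emit:
carry_out --pt "-1.7 0 1" --pt "-1.7 0 1" --pt "-1.2 0 0.7" --pt "0 0 0" --pt "0 0 0" --turn '[0,0,0,0,0]'

```text
clock: 6.27
eef_pos: [574.6, -156.4, 294.0]
tcp_rot: [3.14, -0.002, 0.008]
force: [8.7, -4.5, -1.0]
opening: 0.26
finger_force: 31.5
```

Held against a downward pull, so it is locked. Unload, release, rise clear.

Emit:
carry_out --pt "1.7 0 -1" --pt "0.5 0 0" --pt "0 0 0" --pt "0 0 0" --pt "0 0 0" --pt "0 0 0" --turn '[0,0,0,0,0,0]' --claw -0.2

```text
clock: 6.77
eef_pos: [574.5, -155.2, 293.9]
tcp_rot: [-3.141, 0.001, 0.0]
force: [0.5, -0.2, -1.0]
opening: 0.602
finger_force: 0.0
```

Emit:
carry_out --pt "0 0 -5" --pt "0 0 -15" --pt "0 0 -25" --pt "0 0 -25" --pt "0 0 0" --pt "0 0 0" --turn '[0,0,0,0,0,0]'

```text
clock: 7.27
eef_pos: [575.3, -155.5, 365.5]
tcp_rot: [3.141, -0.001, 0.004]
force: [-0.7, -0.4, 0.7]
opening: 0.603
finger_force: 0.0
```

```bash
python3 - <<'E'
from h import *
i=robot.get_image("scene"); f=i["frame"][130:330,150:430]; cv2.imwrite("pics/s3.png",cv2.resize(f,None,fx=2.8,fy=2.8))
E
```

```text
(no output)
```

View pics/s3.png

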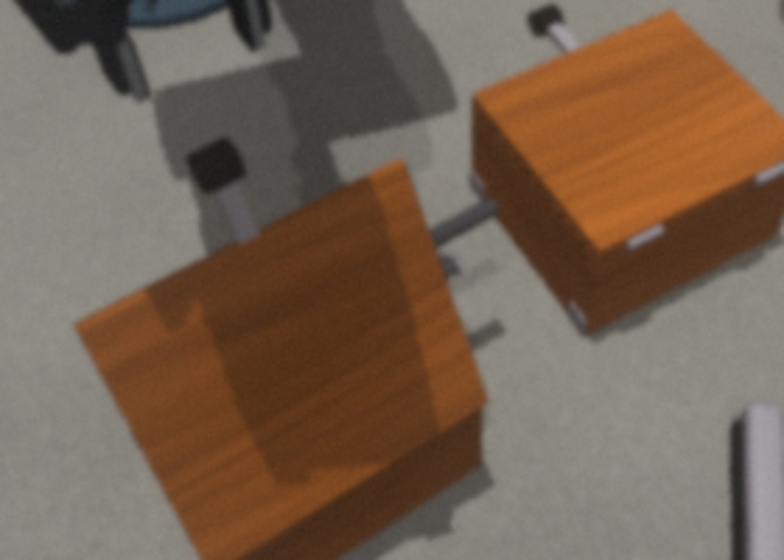

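The lid stands at 60° alone with nothing touching it, and the bar shows at crop (465,222). The plain box is shut. Move over beside the bar.

Emit:
carry_out --pt "-2 -25 0" --pt "-3 -35 0" --pt "-5 -35 0" --pt "-5 -35 0" --pt "-5 -33 10" --pt "-5 0 25" --pt "0 0 35" --pt "0 0 35" --pt "0 0 30" --pt "0 0 0" --pt "0 0 0" --turn '[0,0,0,0,0,0,0,0,0,0,0]' --claw 1

```text
clock: 8.23
eef_pos: [548.4, 4.1, 227.8]
tcp_rot: [-3.138, -0.009, 0.006]
force: [0.2, -0.0, 0.1]
opening: -0.001
finger_force: 0.0
```

```bash
python3 - <<'E'
from h import *
s,T=tool();i=robot.get_image("wrist"); cv2.imwrite("pics/w4.png",i["frame"]); print(s["eef_pos"],s["clock"])
E
```

```text
[548.43825121   4.0667302  227.805956  ] 8.2333
```

View pics/w4.png

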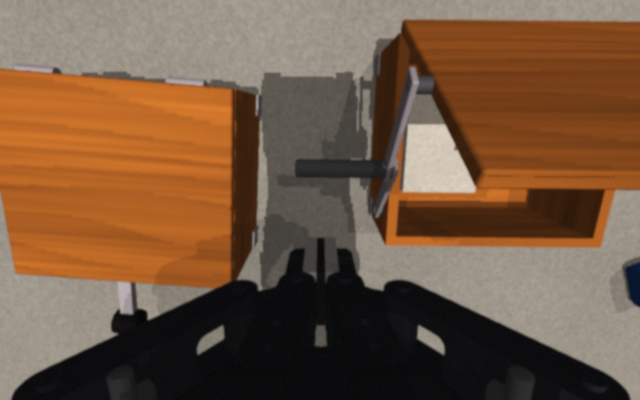

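The bar runs along row 168 from its free end at column 296 to the knee at about 388.

```bash
python3 - <<'E'
from h import *
s,T=tool();i=robot.get_image("wrist")
for p in((296,168),(340,168),(385,169)): print(wray(i,s,T,p,149).round(1))
E
```

```text
[575.2  23.8 149. ]
[575.5  -9.5 149. ]
[574.9 -43.6 149. ]
```

Emit:
carry_out --pt "11 -1 0" --pt "11 -1 0" --pt "0 0 22" --pt "0 0 25" --pt "0 0 15" --pt "0 0 0" --pt "0 0 0" --turn '[0,0,0,0,0,0,0]'

```text
clock: 8.92
eef_pos: [572.6, 5.3, 168.4]
tcp_rot: [-3.137, -0.011, -0.002]
force: [-0.4, 0.0, 0.5]
opening: -0.001
finger_force: 0.0
```

Emit:
carry_out --pt "2 0 4" --pt "2.5 0 3.5" --pt "2.5 0 3.5" --pt "3 0 3" --pt "3 0 3" --pt "0 0 0" --turn '[0,0,0,0,0,0]'

```text
clock: 9.42
eef_pos: [585.2, 5.6, 149.2]
tcp_rot: [-3.137, -0.011, 0.001]
force: [-0.4, -0.3, 0.5]
opening: -0.0
finger_force: 0.0
```

```bash
python3 - <<'E'
from h import *
i=robot.get_image("wrist"); cv2.imwrite("pics/w5.png",i["frame"])
E
```

```text
(no output)
```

View pics/w5.png

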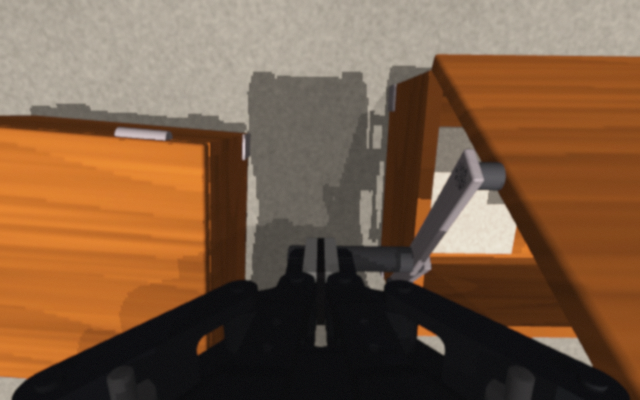

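The bar is still at about row 258 (x≈574, z≈150), so the lock isn't broken and the tip seems to have passed on the hinge side. Go back up, shift towards the knob side, and press down first.

Emit:
carry_out --pt "0 0 -15" --pt "0 0 -8" --pt "-10 0 0" --pt "-6 0 0" --pt "0 0 6" --pt "0 0 6" --pt "0 0 4" --pt "0 0 0" --pt "0 0 0" --turn '[0,0,0,0,0,0,0,0,0]'

```text
clock: 10.22
eef_pos: [568.7, 5.4, 156.2]
tcp_rot: [-3.137, -0.011, 0.002]
force: [-1.0, -0.1, -0.3]
opening: -0.001
finger_force: 0.0
```

Now press down at 45° in steps.

Emit:
carry_out --pt "1 0 3" --pt "1 0 3" --pt "1 0 3" --pt "0 0 0" --pt "0 0 0" --turn '[0,0,0,0,0]'

```text
clock: 10.63
eef_pos: [571.8, 5.5, 147.6]
tcp_rot: [-3.137, -0.011, 0.001]
force: [-1.0, 0.6, -0.5]
opening: -0.004
finger_force: 0.0
```

```bash
python3 - <<'E'
from h import *
s,T=tool();print(s["eef_pos"],s["force"])
i=robot.get_image("wrist"); j=robot.get_image("scene")
a=i["frame"][200:400,220:470]; b=j["frame"][160:290,240:400]
cv2.imwrite("pics/c6.png",np.hstack([cv2.resize(a,(400,320)),cv2.resize(b,(394,320))]))
E
```

```text
[571.78461512   5.50541833 147.62759318] [-0.97382196  0.60494083 -0.47183493]
```

View pics/c6.png

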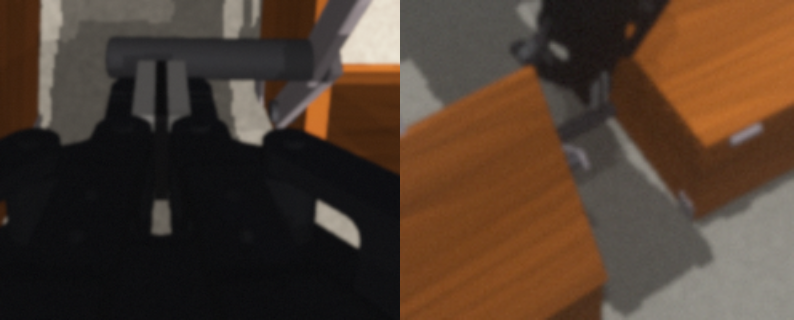

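The wrist half shows the bar at image rows 224–249, columns 286–414, next to the fingertip at about row 239. The scene half shows the bar from about (305,215) to (326,204), so it still hasn't moved. I'll work out its height from the scene view.

```bash
python3 - <<'E'
from h import *
i=robot.get_image("scene"); 
def pr(X): c=i["R"]@np.array(X)+i["t"]; return (c[:2]/c[2]*i["fx"]+[i["cx"],i["cy"]]).round(1)
for x,z in((575,150),(573,140),(580,150),(580,140),(575,160)): print(x,z,pr((x,-40,z)),pr((x,24,z)))
print("tcp",pr((571.8,5.5,147.6)),"rim corner plain",pr((650,75,120)))
print("lid left front corner expected at 60deg",pr((676-90,-55,266)),"rear", pr((676,-55,110)))
g=cv2.cvtColor(i["frame"],cv2.COLOR_BGR2GRAY)
for c in(308,312,316,320,324): print(c,list(g[195:226,c]))
E
```

```text
575 150 [299.4 217.6] [326.7 202.5]
573 140 [299.  219.9] [326.  204.9]
580 150 [300.8 219.3] [328.2 204.1]
580 140 [301.  222.3] [328.  207.2]
575 160 [299.2 214.5] [326.8 199.3]
tcp [318.  206.4] rim corner plain [369.4 224.9]
lid left front corner expected at 60deg [293.  185.3] rear [323.2 270.7]
308 [np.uint8(34), np.uint8(52), np.uint8(57), np.uint8(64), np.uint8(61), np.uint8(64), np.uint8(67), np.uint8(64), np.uint8(66), np.uint8(69), np.uint8(65), np.uint8(65), np.uint8(64), np.uint8(58), np.uint8(48), np.uint8(49), np.uint8(44), np.uint8(48), np.uint8(44), np.uint8(44), np.uint8(43), np.uint8(46), np.uint8(54), np.uint8(72), np.uint8(93), np.uint8(100), np.uint8(87), np.uint8(72), np.uint8(67), np.uint8(69), np.uint8(70)]
312 [np.uint8(21), np.uint8(26), np.uint8(28), np.uint8(29), np.uint8(41), np.uint8(49), np.uint8(61), np.uint8(63), np.uint8(64), np.uint8(62), np.uint8(62), np.uint8(57), np.uint8(52), np.uint8(46), np.uint8(45), np.uint8(44), np.uint8(44), np.uint8(45), np.uint8(44), np.uint8(46), np.uint8(58), np.uint8(60), np.uint8(63), np.uint8(66), np.uint8(75), np.
[... 699 characters left out ...]
int8(46), np.uint8(42), np.uint8(48), np.uint8(49), np.uint8(58), np.uint8(61), np.uint8(64), np.uint8(63), np.uint8(65), np.uint8(64), np.uint8(63), np.uint8(64), np.uint8(65), np.uint8(63), np.uint8(63), np.uint8(62), np.uint8(64), np.uint8(66), np.uint8(67)]
324 [np.uint8(51), np.uint8(53), np.uint8(53), np.uint8(56), np.uint8(58), np.uint8(54), np.uint8(53), np.uint8(44), np.uint8(41), np.uint8(44), np.uint8(48), np.uint8(48), np.uint8(57), np.uint8(76), np.uint8(90), np.uint8(89), np.uint8(75), np.uint8(67), np.uint8(64), np.uint8(62), np.uint8(65), np.uint8(64), np.uint8(62), np.uint8(63), np.uint8(60), np.uint8(65), np.uint8(64), np.uint8(60), np.uint8(64), np.uint8(64), np.uint8(64)]
```

Both views put the bar at about (574,148), and the tip appears just above it, so contact should be close. Keep pressing in small steps.

Emit:
carry_out --pt "1 0 3" --pt "1 0 3" --pt "1 0 3" --pt "0 0 0" --turn '[0,0,0,0]'

```text
clock: 11.12
eef_pos: [574.7, 5.5, 138.1]
tcp_rot: [-3.137, -0.011, 0.002]
force: [-0.0, -0.2, 0.6]
opening: 0.001
finger_force: 0.0
```

```bash
python3 - <<'E'
from h import *
s,T=tool();i=robot.get_image("wrist");j=robot.get_image("scene")
g=cv2.cvtColor(i["frame"],cv2.COLOR_BGR2GRAY)
for c in(297,310,320,330,365,375): print(c,g[205:275:2,c].tolist())
g=cv2.cvtColor(j["frame"],cv2.COLOR_BGR2GRAY); print(g[195:226,308].tolist(),g[195:226,320].tolist())
E
```

```text
297 [104, 102, 101, 100, 104, 102, 96, 80, 80, 81, 78, 78, 80, 81, 70, 42, 42, 44, 45, 43, 43, 38, 21, 17, 15, 15, 19, 16, 15, 14, 15, 14, 13, 12, 15]
310 [106, 101, 102, 106, 109, 108, 99, 85, 81, 82, 81, 82, 80, 76, 74, 43, 50, 75, 76, 78, 78, 77, 78, 77, 77, 77, 76, 76, 77, 78, 77, 78, 77, 87, 93]
320 [102, 105, 105, 108, 109, 106, 107, 97, 87, 82, 79, 78, 80, 81, 82, 49, 29, 13, 14, 14, 14, 14, 13, 13, 14, 12, 11, 14, 12, 14, 14, 14, 14, 17, 21]
330 [81, 85, 83, 83, 82, 80, 82, 83, 83, 83, 85, 81, 78, 78, 76, 48, 52, 75, 78, 77, 78, 78, 76, 78, 77, 77, 78, 78, 78, 77, 75, 71, 70, 78, 80]
365 [157, 154, 152, 153, 153, 149, 151, 154, 154, 149, 151, 155, 157, 153, 145, 94, 40, 43, 45, 47, 51, 53, 52, 55, 53, 49, 46, 41, 37, 69, 91, 89, 89, 91, 104]
375 [86, 83, 84, 82, 81, 81, 81, 84, 86, 85, 83, 82, 82, 84, 80, 54, 39, 40, 46, 46, 49, 52, 54, 52, 51, 52, 49, 46, 49, 111, 149, 151, 153, 153, 151]
[30, 27, 28, 26, 34, 48, 56, 63, 65, 67, 68, 68, 66, 63, 53, 48, 47, 45, 43, 46, 42, 46, 54, 72, 93, 102, 85, 74, 66, 72, 74] [31, 36, 52, 57, 64, 68, 67, 68, 66, 68, 65, 66, 61, 55, 47, 48, 57, 57, 61, 65, 65, 63, 64, 61, 64, 63, 64, 66, 62, 64, 64]
```

No contact and the bar is unmoved at (574,149). The tip seen at row 238 fits a finger end somewhat above the nominal TCP, so continue down in small steps.

Emit:
carry_out --pt "-1 0 3" --pt "-1 0 3" --pt "0 0 3" --pt "0 0 0" --pt "0 0 0" --turn '[0,0,0,0,0]'

```text
clock: 11.63
eef_pos: [573.5, 5.5, 130.4]
tcp_rot: [-3.137, -0.011, -0.002]
force: [2.3, 0.1, 4.1]
opening: 0.0
finger_force: 1.8
```

Contact (4 N up). Now push through, down and towards the hinge along the bar's arc.

Emit:
carry_out --pt "3 0 2.5" --pt "3 0 2.5" --pt "3 0 2.8" --pt "3 0 3" --pt "0 0 0" --turn '[0,0,0,0,0]'

```text
clock: 12.05
eef_pos: [584.8, 5.7, 117.9]
tcp_rot: [-3.137, -0.011, 0.003]
force: [-0.1, 1.0, -1.5]
opening: 0.002
finger_force: 0.0
```

```bash
python3 - <<'E'
from h import *
s,T=tool();i=robot.get_image("wrist");print(s["eef_pos"],s["force"])
g=cv2.cvtColor(i["frame"],cv2.COLOR_BGR2GRAY)
for c in(290,310,365,380): print(c,g[180:340:3,c].tolist())
j=robot.get_image("scene");cv2.imwrite("pics/s8.png",np.hstack([cv2.resize(i["frame"][150:350,200:450],(400,320)),cv2.resize(j["frame"][130:290,180:380],(400,320))]))
E
```

```text
[584.75055337   5.66891179 117.85810138] [-0.06332668  1.00724118 -1.47198723]
290 [110, 107, 111, 112, 109, 109, 109, 104, 102, 103, 106, 107, 93, 87, 86, 74, 41, 49, 54, 54, 55, 56, 47, 39, 25, 23, 22, 17, 15, 16, 13, 15, 15, 17, 16, 15, 13, 17, 15, 15, 14, 14, 15, 16, 13, 16, 15, 15, 15, 13, 16, 14, 14, 15]
310 [108, 107, 106, 110, 109, 112, 114, 112, 103, 105, 109, 105, 88, 88, 85, 76, 42, 49, 53, 61, 80, 80, 80, 79, 79, 81, 80, 80, 79, 81, 83, 96, 22, 15, 17, 14, 11, 15, 16, 17, 14, 13, 15, 15, 17, 17, 16, 17, 18, 19, 17, 18, 16, 16]
365 [83, 83, 95, 142, 144, 142, 143, 147, 145, 134, 153, 155, 155, 158, 158, 152, 59, 46, 49, 53, 53, 54, 53, 50, 44, 69, 85, 84, 85, 84, 87, 84, 85, 84, 78, 60, 17, 13, 16, 15, 15, 14, 15, 14, 16, 15, 17, 25, 21, 16, 17, 14, 15, 14]
380 [82, 84, 86, 88, 89, 84, 83, 83, 84, 83, 83, 83, 87, 89, 88, 85, 48, 45, 48, 52, 54, 52, 52, 49, 46, 119, 162, 162, 159, 161, 151, 153, 160, 154, 154, 159, 150, 44, 14, 15, 16, 14, 16, 17, 15, 17, 14, 14, 16, 16, 15, 15, 16, 16]
```

View pics/s8.png

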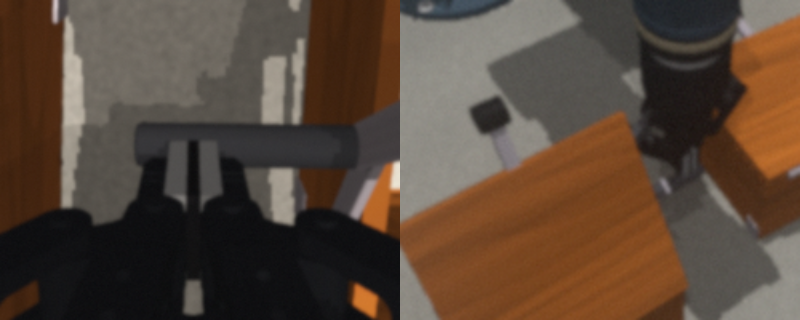

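The bar has moved to about (591,134), image rows 227–254, with the tip still on it. Continue along the arc.

Emit:
carry_out --pt "2.5 0 3" --pt "2.5 0 4" --pt "2 0 4.5" --pt "1.5 0 5" --pt "1 0 5" --pt "0 0 0" --pt "0 0 0" --turn '[0,0,0,0,0,0,0]'

```text
clock: 12.73
eef_pos: [593.2, 5.6, 98.6]
tcp_rot: [-3.137, -0.011, 0.002]
force: [-12.2, 0.2, 16.8]
opening: 0.002
finger_force: 4.9
```

```bash
cat > m.py <<'E'
from h import *
s,T=tool();i=robot.get_image("top");j=robot.get_image("wrist");print(s["eef_pos"],s["clock"])
f=i["frame"]; h=cv2.cvtColor(f,cv2.COLOR_BGR2HSV)
m=cv2.inRange(f,(0,0,0),(36,36,36))[195:260,370:400]; yy,xx=np.nonzero(m)
print("knob dark px",len(xx),xx.mean()+370 if len(xx) else 0,yy.mean()+195 if len(xx) else 0)
# brown rows in the lid's columns
b=cv2.inRange(h,(3,120,60),(18,255,255)); print("brown rows",[ (c,np.nonzero(b[:260,c])[0][[0,-1]].tolist()) for c in(360,405,415)])
g=cv2.cvtColor(j["frame"],cv2.COLOR_BGR2GRAY); print(g[180:300:3,375].tolist())
E
python3 m.py
```

```text
[593.15393565   5.63422356  98.55844969] 12.7333
knob dark px 139 397.1870503597122 226.6474820143885Traceback (most recent call last):
  File "m.py", line 7, in <module>
    b=cv2.inRange(h,(3,120,60),(18,255,255)); print("brown rows",[ (c,np.nonzero(b[:260,c])[0][[0,-1]].tolist()) for c in(360,405,415)])
                                                                      ~~~~~~~~~~~~~~~~~~~~~~~~^^^^^^^^
IndexError: index 0 is out of bounds for axis 0 with size 0
```

Resistance of 20 N along the arc suggests the damper is limiting the lid's sinking. Wait a few rows to see it fade.

Emit:
carry_out --pt "0 0 0" --pt "0 0 0" --pt "0 0 0" --pt "0 0 0" --pt "0 0 0" --pt "0 0 0" --turn '[0,0,0,0,0,0]'

```text
clock: 13.33
eef_pos: [593.1, 5.6, 98.6]
tcp_rot: [-3.137, -0.011, 0.001]
force: [-12.7, 0.0, 16.7]
opening: 0.002
finger_force: 4.7
```

```bash
python3 - <<'E'
from h import *
s,T=tool();j=robot.get_image("wrist");print(s["eef_pos"],s["clock"],s["force"])
g=cv2.cvtColor(j["frame"],cv2.COLOR_BGR2GRAY)
for c in (290,365,380): print(g[180:330:3,c].tolist())
E
```

```text
[593.1290165    5.64999461  98.60199039] 13.3333 [-1.27430740e+01  4.30984431e-03  1.67283706e+01]
[115, 110, 107, 107, 109, 114, 111, 113, 111, 111, 111, 113, 88, 82, 83, 68, 43, 48, 55, 57, 58, 57, 48, 43, 28, 25, 24, 18, 15, 16, 15, 15, 15, 18, 14, 14, 14, 15, 14, 13, 14, 15, 17, 15, 17, 15, 14, 15, 16, 15]
[84, 85, 88, 87, 87, 87, 86, 86, 85, 88, 87, 94, 93, 95, 94, 88, 45, 45, 51, 56, 56, 56, 54, 52, 45, 68, 86, 85, 87, 91, 90, 89, 91, 87, 82, 64, 19, 14, 16, 14, 15, 16, 15, 13, 17, 15, 17, 26, 22, 18]
[85, 85, 84, 90, 115, 155, 159, 154, 156, 160, 143, 135, 136, 139, 136, 144, 53, 45, 49, 55, 56, 57, 55, 49, 46, 91, 92, 87, 86, 93, 133, 160, 162, 163, 161, 161, 153, 43, 15, 17, 17, 17, 14, 16, 16, 16, 16, 17, 15, 15]
```

Static force, so something is holding it (bar at about (599,114), lid about 46°). Lift off and see whether the lid sinks by itself.

Emit:
carry_out --pt "-1 0 -5" --pt "-1 0 -10" --pt "0 -5 -20" --pt "0 -5 -30" --pt "0 0 -35" --pt "0 0 -35" --pt "0 0 -35" --pt "0 0 0" --turn '[0,0,0,0,0,0,0,0]'

```text
clock: 14.05
eef_pos: [594.8, 10.4, 275.0]
tcp_rot: [-3.134, -0.023, -0.016]
force: [-1.0, -1.0, -0.4]
opening: 0.004
finger_force: 0.0
```

```bash
cat > m.py <<'E'
from h import *
s,T=tool();i=robot.get_image("top");print(s["eef_pos"],s["clock"],s["force"])
# visible knob in scene and top: darkest pixels' centroid near expected arc
j=robot.get_image("scene")
R,t=j["R"],j["t"]
for im in(i,j):
    for th in np.arange(0,1.06,.15):
        a=th+.0222; X=np.array([676-225*np.cos(a),-155,110+225*np.sin(a)]); c=im["R"]@X+im["t"]; u=(c[:2]/c[2]*im["fx"]+[im["cx"],im["cy"]])
        x,y=u.round().astype(int); print(round(th,2),(x,y),im["frame"][y-1:y+2,x-1:x+2].mean((0,1)).round().tolist())
E
python3 m.py
```

```text
[594.75935855  10.37426398 275.00565679] 14.05 [-1.02068176 -0.99490434 -0.42883848]
0.0 (np.int64(384), np.int64(236)) [85.0, 76.0, 63.0]
0.15 (np.int64(387), np.int64(234)) [83.0, 73.0, 61.0]
0.3 (np.int64(389), np.int64(230)) [81.0, 72.0, 59.0]
0.45 (np.int64(392), np.int64(224)) [81.0, 71.0, 59.0]
0.6 (np.int64(395), np.int64(216)) [79.0, 71.0, 59.0]
0.75 (np.int64(398), np.int64(205)) [76.0, 67.0, 55.0]
0.9 (np.int64(400), np.int64(193)) [73.0, 64.0, 53.0]
1.05 (np.int64(402), np.int64(178)) [64.0, 57.0, 47.0]
0.0 (np.int64(219), np.int64(213)) [80.0, 107.0, 145.0]
0.15 (np.int64(217), np.int64(204)) [129.0, 136.0, 142.0]
0.3 (np.int64(215), np.int64(196)) [121.0, 125.0, 130.0]
0.45 (np.int64(215), np.int64(190)) [41.0, 42.0, 48.0]
0.6 (np.int64(215), np.int64(186)) [36.0, 39.0, 42.0]
0.75 (np.int64(218), np.int64(184)) [38.0, 39.0, 43.0]
0.9 (np.int64(222), np.int64(185)) [60.0, 63.0, 68.0]
1.05 (np.int64(228), np.int64(189)) [128.0, 136.0, 140.0]
```

Emit:
carry_out --pt "0 0 -5" --pt "0 0 0" --pt "0 0 0" --pt "0 0 0" --pt "0 0 0" --pt "0 0 0" --turn '[0,0,0,0,0,0]'

```text
clock: 14.65
eef_pos: [592.2, 10.3, 272.2]
tcp_rot: [-3.134, -0.023, 0.001]
force: [-0.1, 0.5, 0.7]
opening: -0.001
finger_force: 0.0
```

```bash
cat > k.py <<'E'
from h import *
j=robot.get_image("scene"); print(robot.read_state()["clock"])
m=(j["frame"].max(2)<40).astype(np.uint8)[170:240,200:245]
n,l,st,ce=cv2.connectedComponentsWithStats(m)
for q in range(1,n):
    if st[q,4]>25: print(st[q,4],(ce[q]+[200,170]).round(1))
for th in np.arange(0,1.06,.15):
    a=th+.0222; X=np.array([676-225*np.cos(a),-155,110+225*np.sin(a)]); c=j["R"]@X+j["t"]; print(round(th,2),(c[:2]/c[2]*j["fx"]+[j["cx"],j["cy"]]).round(),end="; ")
E
python3 k.py
```

```text
14.7
0.0 [219. 213.]; 0.15 [217. 204.]; 0.3 [215. 196.]; 0.45 [215. 190.]; 0.6 [215. 186.]; 0.75 [218. 184.]; 0.9 [222. 185.]; 1.05 [228. 189.];
```

```bash
sed -i 's/max(2)<40/max(2)<58/' k.py; python3 k.py
```

```text
14.75
102 [214.  195.2]
0.0 [219. 213.]; 0.15 [217. 204.]; 0.3 [215. 196.]; 0.45 [215. 190.]; 0.6 [215. 186.]; 0.75 [218. 184.]; 0.9 [222. 185.]; 1.05 [228. 189.];
```

Emit:
carry_out --pt "0 0 0" --pt "0 0 0" --pt "0 0 0" --pt "0 0 0" --pt "0 0 0" --pt "0 0 0" --turn '[0,0,0,0,0,0]'

```text
clock: 15.25
eef_pos: [592.3, 10.3, 272.7]
tcp_rot: [-3.134, -0.023, 0.0]
force: [-0.4, 0.2, -0.1]
opening: -0.003
finger_force: 0.0
```

```bash
python3 k.py
```

```text
15.3
69 [217.6 212.1]
0.0 [219. 213.]; 0.15 [217. 204.]; 0.3 [215. 196.]; 0.45 [215. 190.]; 0.6 [215. 186.]; 0.75 [218. 184.]; 0.9 [222. 185.]; 1.05 [228. 189.];
```

The lid is sinking shut by itself. Clear the arm and confirm.

Emit:
carry_out --pt "0 0 -20" --pt "0 0 -30" --pt "0 0 -30" --pt "-30 0 0" --pt "-35 0 0" --pt "-35 0 0" --pt "-35 0 0" --pt "0 0 0" --pt "0 0 0" --pt "0 0 0" --pt "0 0 0" --pt "0 0 0" --turn '[0,0,0,0,0,0,0,0,0,0,0,0]'

```text
clock: 16.3
eef_pos: [458.3, 7.7, 352.3]
tcp_rot: [-3.134, -0.023, 0.001]
force: [-0.6, -0.6, -0.6]
opening: 0.0
finger_force: 0.0
```

```bash
python3 - <<'E'
from h import *
j=robot.get_image("scene")["frame"]; a=cv2.imread("pics/scene0.png")
def kn(f,x0,y0,w=26,h=26):
    m=f[y0:y0+h,x0:x0+w].max(2)<58; yy,xx=np.nonzero(m); return len(xx),xx.mean()+x0,yy.mean()+y0
for f in(a,j): print(kn(f,208,204,24,20),kn(f,335,128,22,18))
def lid(f):
    h=cv2.cvtColor(f,cv2.COLOR_BGR2HSV); m=cv2.inRange(h,(3,100,40),(18,255,255))[:, :]
    return [cv2.boundingRect(c) for c in cv2.findContours(m,0,2)[0] if cv2.contourArea(c)>3000]
print(lid(a),lid(j),robot.read_state()["clock"],robot.read_state()["force"])
E
```

```text
(82, np.float64(217.96341463414635), np.float64(211.9512195121951)) (61, np.float64(343.7049180327869), np.float64(136.54098360655738))
(81, np.float64(217.92592592592592), np.float64(211.93827160493828)) (61, np.float64(343.72131147540983), np.float64(136.59016393442624))
[(181, 205, 141, 147), (319, 134, 120, 115), (0, 0, 168, 132)] [(181, 205, 141, 146), (319, 134, 120, 115), (0, 0, 155, 132)] 16.35 [-0.32165405  0.37341825 -0.21267276]
```

Both knobs are back at their starting pixels to within 0.1 px, so both lids are shut.

```bash
python3 -c "
from workcell import robot
print(robot.finish_job())"
```

```text
the job is handed in; nothing more can be done
None
```

The stay snapped straight and held the lid up by itself for about 5 s. I then broke the knee and the lid sank fully shut on its damper; the plain box's lid stayed closed. While breaking the knee, the fingertip pressed the bar with about 20 N for 0.6 s before I lifted off. The job was handed in at about 16 s with the arm clear.

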